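Reset, close and trip-test a tripped moulded-case breaker

TASK

The moulded-case circuit breaker screwed to the steel plate has tripped (its black toggle stands mid-way); check its mechanism before it goes into stock. Push the toggle back towards the end where the round trip button is, against its spring, until the latch inside has caught - feel for it and do not force the toggle against its stop - then throw it over to ON at the other end, take your hand off and see that it stays there by itself. Then press the trip button so that the toggle drops back mid-way; leave it so, with the button out, and do not shift the other things on the bench.

Things in the scene. Friction and masses are not known exactly. Their poses are not given: they have to be found in the camera images.
- breaker: the breaker on its steel plate, one fixed unit that does not move: dark grey case 150 (x) x 90 (y) mm on a plate 230 x 160 mm, top 16 mm above the bench. Its front face looks up, 86 mm above the bench, to 55 mm either side of the middle in x; beyond are lower terminal ends. Origin: middle of the unit, at bench level. +x points to the ON end, -x to the reset (OFF) end.
- toggle (a joint): angle of the toggle, rad: 0 = upright, mid-way, tripped; negative leans to the breaker's -x (reset end); positive to +x; 0.31 = stop at ON. While tripped a spring returns it to 0 from either side when let go. The latch catches somewhere from -0.2 to -0.53, different in each unit; once caught, the toggle stays leaning to -x when let go, goes over to ON with 1 to 3 N and stays there by itself.
- toggle_pivot (a point): the toggle's pivot, inside the case under the breaker's middle, 58 mm above the bench; the pivot axis is the breaker's y. Pushed to -x, 46 mm above the pivot, the toggle resists with 3 to 7 N up to the catch, much the same all the way; 0.02 to 0.06 rad after the catch it meets a firm stop and the force climbs steeply. The stop is damaged by more than about 12 N of push on the toggle.
- toggle_tip (a point): middle of the toggle's top end, 68 mm from the pivot. The toggle is a black blade, 12 mm thick in the swing direction, 22 mm wide along the breaker's y. Upright, its tip is 126 mm above the bench and it stands 37 mm free above the low frame (86 x 50 mm, top 89 mm above the bench) round its slot.
- trip_button (a joint): depth of the trip button in m: 0 = out, 0.005 = fully in. It springs back by itself. With the latch caught it trips at about 3 mm, with about 3 N; fully in takes 3 to 5 N.
- button_top (a point): middle of the top of the trip button: a plain round black stud, 12 mm diameter, standing 9 mm above the front face (top 95 mm above the bench when out), at x = -32, y = -33.5 mm of the breaker's frame, near the reset end; pressed straight down. The flat slotted dial beside it is not a button.
- modular_wide: bystander: loose light grey three-pole modular breaker, 85 x 53 x 75 mm, on the bench; origin at the middle of its underside
- modular_narrow: bystander: loose light grey one-pole modular breaker, 85 x 18 x 75 mm, on the bench; origin at the middle of its underside
- carton: bystander: loose cardboard carton, 95 x 60 x 75 mm, on the bench; origin at the middle of its underside
- screwdriver: bystander: loose black-handled screwdriver, 200 mm long, lying on the bench; its x axis runs from the handle to the blade

How it is judged:
On the way, in this order (a step that is already met when the one before it is completed fails the run):
1. the toggle is pushed back to the reset end (value of joint toggle below -0.16 rad), for 0.1 s.
2. the toggle stands at ON by itself (the latch has caught), not touched (value of joint toggle above 0.27 rad and contact force between breaker and the fingers below 0.2 N), for 0.3 s.
3. the trip button is pressed in and the toggle drops (value of joint trip_button above 0.002 m and value of joint toggle below 0.1 rad), for 0.02 s.
At the end, for the whole second after the job is handed in: the toggle is back mid-way (within 0.06 rad of upright) after being reset, standing at ON by itself and being tripped with the button; the button is out (within 1 mm) (value of joint toggle between -0.06 and 0.06 rad and value of joint trip_button below 0.001 m); the robot touches nothing.
It fails at once if the toggle is forced against its end stop: more than 17 N on the stop inside the case, which is about 13 N of push on the toggle (contact force between stop and anything else above 17 N).
It fails at once if a bystander is shifted by more than 15 mm (distance of any of modular_wide, modular_narrow, carton, screwdriver from where it was at the start of the episode above 0.015 m).
It also fails if it takes over 70 s, if anything falls off the work surface, if the arm or the gripper's body presses on something with over 40 N, if the wrist force passes 120 N, or if a joint passes its speed limit or range.

ROBOT

A 6-joint arm with a two-finger parallel gripper is mounted at the origin on the work surface. World frame = base frame: x ahead of the robot, y to its left, z up, the work surface at z = 0. Lengths are in m, angles in rad, forces in N, time in s.
With the tool pointing down it reaches from about 0.325 to 0.75 m from the base axis. Payload 7.6 kg.
Tool frame: the origin (TCP) lies where the fingers leave the gripper's body, on its centre line; the fingertips stand 73 mm ahead of it and the grasp point (between the pads) lies 54 mm ahead of it (env.finger_overhang is the distance from the TCP to the fingertips, in m); z points along the fingers, x is the direction in which the jaws open and shut, and the axes are right-handed (so a half turn about z gives the same grasp; the last joint's range is limited). The gripper opens to 85 mm and grips with 20 to 120 N. Pads are 22 mm wide; open, the fingers measure 114 mm over their backs; the gripper's body (76 mm by 85 mm) begins 54 mm behind the grasp point. The pads swing forward as they close: fully open they stand 13 mm farther back than shut.
Start: joints at [-1.257, 0.052, 1.401, -0, 1.689, -0.07], TCP at [0.197, -0.487, 0.304] pointing down, gripper open.
Joint ranges: [-2.9, 2.9], [-0.91, 2.17], [0.12, 2.37], [-1.06, 4.2], [0.26, 2.73], [-2.93, 2.93]. Speed limits (rad/s): [2.57, 2.57, 3.01, 3.14, 3.14, 3.14].

INTERFACE

Orientations are given as a unit quaternion [x, y, z, w].
In Python, from cell import env, eyes, trace, pinpoint gives the robot as it stands. The module is installed in compiled form; this text tells all that it offers.
- The arm moves only by the tool step_arm, never from a script. Its arguments are lists of equal length, an entry for each row: "translation": the shift along the tool's x, y, z in mm, a list of three; "rot": the turn, a rotation vector about the tool's x, y, z in degrees, a list of three. A call has exactly 5 rows; each row is the pose to reach, as a shift and turn from the pose commanded when the call began, along the tool's axes at that moment; what a row does not reach only later rows make up. A row lasts 1/10 s, in which the tool goes at most 50 mm and 8.59 degrees, less where a joint would pass 70% of its speed; a pose out of reach is approached as far as the arm can. A call with a gripper value outside its range is refused whole. "hand" is the opening, from 0 (shut) to 1 (fully open), set as the call begins (left out, the last holds). The fingers move at their own pace and stop on an object; "grip_force" is the grip in N (left out, the last holds). Time passes only in rows, so rows that repeat a pose let the fingers close, or fill a call up. It gives the time, the measured TCP pose, the force and the opening at its end, in the units of the state.
- env.read_state(): the state, without advancing time (a new reading comes with each control period).
- eyes.get_image(name): name is "scene" or "top" or "wrist"; returns a dict with "color" (420x560x3 uint8, blue, green, red), "fx", "fy", "cx", "cy" (pixels), "k1" (the pictures are not rectified: a ray, as slopes to the right and down, at radius r is drawn at 1 + k1 r^2 times it, then the intrinsics apply), "rvec" (rotation vector, rad) and "tvec" (3), from world to camera coordinates, as OpenCV has them; the wrist camera has in their place "hand_eye" (4x4, takes a point from camera to tool coordinates, whose origin is the TCP and whose axes are the tool frame's). Camera axes: x right, y down, z forward; pixel columns grow to the right and rows downward; lengths in m; the calibration is good to about 2 mm. A picture is of the moment at which its call begins: read the wrist's pose just before it. There is no depth.
- env.hand_in(): hands the job in, once; it reports no verdict.
Trained networks look in a picture, given as the dict that the camera call returned (one of the last four; its "shot" number tells which), for a name from the list of things; names that differ only in an ending like _2 or _b are one class to them, and where a whole thing is asked for, a point or a joint stands for the part that bears it (a point fixed in the world has none). Each returns a list of dicts, best first, with "conf" (0 to 1); they miss things now and then, are a little off and sometimes report something else, mostly with a low value. They report only what shows in the picture. A call takes as long as a camera call.
- trace(picture, target): "region" (420x560 bool, what is visible of it).
- pinpoint(picture, target): "centre" ([x, y, z] in m, in world coordinates, good to about 4 mm: a listed point, or the origin of a listed thing).
The state is a dict: "clock": time; "joint_pos": joint angles; "joint_velocities": joint speeds; "tau": joint torques, N m; "eef_pos": TCP position; "tool_rot": TCP orientation; "ft_force": force on the tool from outside, world axes, zero at the start; "torque": the same for the moment, N m; "gripper_width": finger opening in m.
Only numpy, scipy, OpenCV 4.12 (cv2) and the standard library are available. Lean on these libraries where they do the work, as an engineer would, in place of code of your own. Each camera call takes 0.05 s, during which the arm holds its last target.

## Working session

There is one attempt and no reset: what is moved stays moved. The work goes in short steps, Python scripts to look and compute and a tool call to move; the robot and the scene stay as the last step left them, time stands still between calls to the robot, and variables do not carry over. Pictures are saved under pics/ and viewed, and the job is handed in when it is done.

Besides the shell and the picture viewer there is one more tool, called by a JSON object that holds its "fn" and its "kwargs", one argument or row to a line. step_arm: Moves the arm, as the interface text tells. Its arguments: {"type":"object","properties":{"translation":{"type":"array"},"rot":{"type":"array"},"hand":{"type":"number"},"grip_force":{"type":"number"}},"required":["translation","rot"]}

```bash
mkdir -p pics; cat > h.py <<'E'
import numpy as np, cv2
from scipy.spatial.transform import Rotation as R
from cell import env, eyes, trace, pinpoint
def st():
    s=env.read_state(); print('t',round(s['clock'],2),'p',np.round(s['eef_pos'],4),'q',np.round(s['tool_rot'],4),'f',np.round(s['ft_force'],2),'w',round(s['gripper_width'],4)); return s
def tool(s,p):  # world point -> tool coords mm
    return 1000*R.from_quat(s['tool_rot']).inv().apply(np.array(p)-s['eef_pos'])
E
python3 - <<'E'
from h import *
s=st(); print(s['joint_pos'])
for c in ['scene','top']:
    im=eyes.get_image(c); cv2.imwrite(f'pics/{c}0.png',im['color'])
    for n in ['breaker','toggle_tip','toggle_pivot','button_top','modular_wide','modular_narrow','carton','screwdriver']:
        try: print(c,n,[(np.round(d['centre'],4),round(d['conf'],2)) for d in pinpoint(im,n)[:2]])
        except Exception as e: print(n,e)
E
```

```text
t 0.0 p [ 0.1965 -0.4866  0.3031] q [ 8.290e-01 -5.593e-01 -6.000e-04 -5.000e-04] f [ 0.03  0.52 -0.26] w 0.0854
[-1.25728977e+00  5.28587771e-02  1.40174500e+00 -5.00292737e-05
  1.68856373e+00 -7.02588841e-02]
scene breaker [(array([ 0.5243,  0.0367, -0.0018]), 0.8)]
scene toggle_tip [(array([0.53  , 0.0454, 0.1295]), 0.53)]
scene toggle_pivot [(array([0.524 , 0.0426, 0.0539]), 0.73)]
scene button_top []
scene modular_wide [(array([ 7.232e-01,  9.180e-02, -6.000e-04]), 0.65)]
scene modular_narrow [(array([ 0.4863,  0.1891, -0.0035]), 0.87)]
scene carton [(array([0.5283, 0.0412, 0.1322]), 0.65), (array([ 0.6257, -0.1115, -0.004 ]), 0.59)]
scene screwdriver [(array([ 0.4601,  0.3026, -0.0007]), 0.77)]
top breaker [(array([ 0.5276,  0.038 , -0.0025]), 0.73)]
top toggle_tip [(array([0.5288, 0.0396, 0.1227]), 0.65)]
top toggle_pivot [(array([0.5228, 0.0413, 0.0621]), 0.6)]
top button_top [(array([ 0.5099, -0.0032,  0.0969]), 0.55)]
top modular_wide [(array([ 0.725 ,  0.0904, -0.0042]), 0.67), (array([0.5251, 0.0397, 0.0608]), 0.4)]
top modular_narrow [(array([ 0.4883,  0.1883, -0.0009]), 0.88), (array([ 0.4644,  0.2992, -0.0005]), 0.29)]
top carton [(array([ 0.63  , -0.1121,  0.0026]), 0.9)]
top screwdriver [(array([0.4631, 0.2986, 0.0014]), 0.63)]
```

View pics/top0.png

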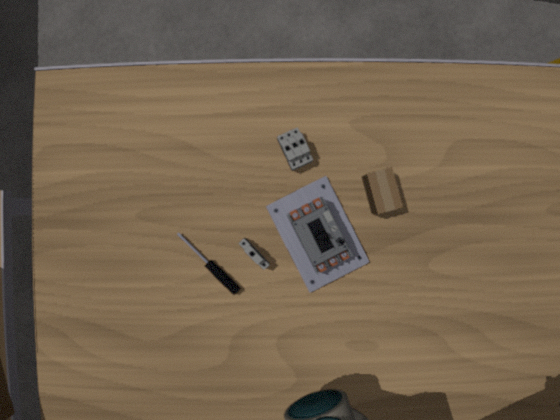

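View pics/scene0.png

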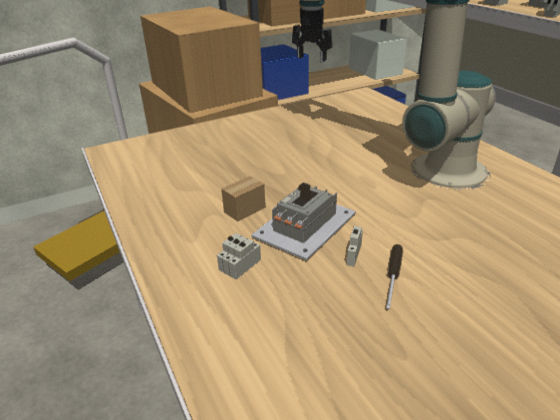

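The top view shows the breaker at about (320,235). The button end is towards the robot, to the lower right at about (340,240), so the yaw is about +23 to 28°. The tool's y axis already points roughly along the breaker's −x. Next I'll go above it and use the wrist camera.

```bash
python3 - <<'E'
from h import *
s=st(); print(tool(s,[0.50,0.035,0.33]))
im=eyes.get_image('wrist'); print(im['hand_eye'],im['fx'])
im=eyes.get_image('top'); cv2.imwrite('pics/top1.png',cv2.resize(im['color'][160:310,220:420],None,fx=4,fy=4,interpolation=cv2.INTER_CUBIC))
E
```

```text
t 0.9 p [ 0.1966 -0.4868  0.3039] q [ 0.829  -0.5593  0.      0.    ] f [ 0.79  0.61 -0.4 ] w 0.0853
[-370.22617401 -476.71283999  -26.11075437]
[[ 9.99999842e-01 -5.62843628e-04 -9.73206632e-06  5.50473332e-04]
 [ 5.43634948e-04  9.61095942e-01  2.76214218e-01 -6.92502749e-02]
 [-1.46111963e-04 -2.76214180e-01  9.61096096e-01 -7.01055571e-02]
 [ 0.00000000e+00  0.00000000e+00  0.00000000e+00  1.00000000e+00]] 360.7259336530039
```

View pics/top1.png

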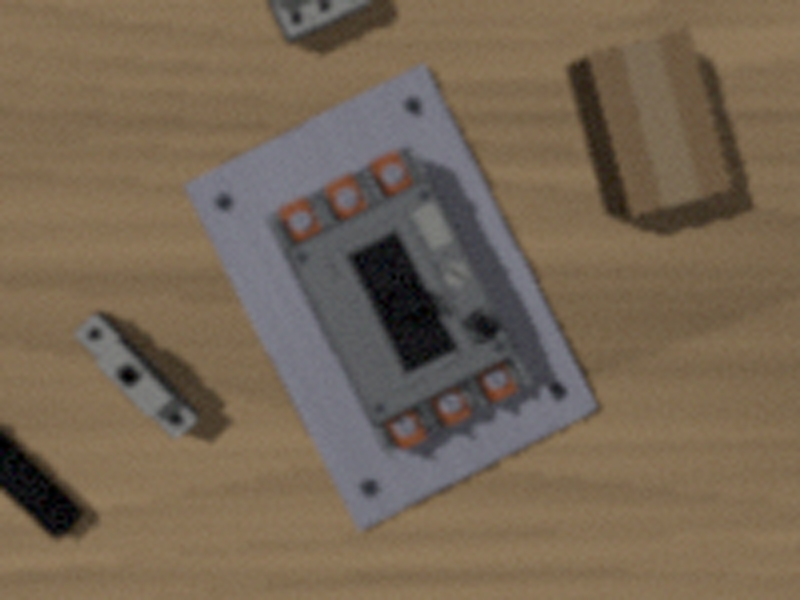

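{"fn": "step_arm", "kwargs": {
  "translation": [
    [-35,-45,-2],
    [-70,-90,-5],
    [-105,-136,-8],
    [-140,-182,-10],
    [-175,-228,-13]
  ],
  "rot": [
    [0,0,0],
    [0,0,0],
    [0,0,0],
    [0,0,0],
    [0,0,0]
  ],
  "hand": 0,
  "grip_force": 20
}}

```text
clock: 1.5
eef_pos: [0.3237, -0.2697, 0.3153]
tool_rot: [0.829, -0.559, 0.0, 0.0]
ft_force: [1.0, -0.1, 0.4]
gripper_width: 0.0125
```

{"fn": "step_arm", "kwargs": {
  "translation": [
    [-30,-40,-2],
    [-60,-80,-5],
    [-95,-120,-8],
    [-130,-160,-10],
    [-165,-200,-13]
  ],
  "rot": [
    [0,0,0],
    [0,0,0],
    [0,0,0],
    [0,0,0],
    [0,0,0]
  ]
}}

```text
clock: 2.0
eef_pos: [0.443, -0.0503, 0.3279]
tool_rot: [0.829, -0.559, 0.0, -0.0]
ft_force: [0.0, -0.3, 0.6]
gripper_width: 0.0002
```

```bash
cat >> h.py <<'E'
def cam(im,s=None):
    K=np.array([[im['fx'],0,im['cx']],[0,im['fy'],im['cy']],[0,0,1]]); D=np.array([im['k1'],0,0,0,0])
    if 'hand_eye' in im:
        T=np.eye(4); T[:3,:3]=R.from_quat(s['tool_rot']).as_matrix(); T[:3,3]=s['eef_pos']; T=np.linalg.inv(T@im['hand_eye'])
    else:
        T=np.eye(4); T[:3,:3]=R.from_rotvec(np.ravel(im['rvec'])).as_matrix(); T[:3,3]=np.ravel(im['tvec'])
    return K,D,T
def onplane(im,px,z,s=None):
    K,D,T=cam(im,s); u=cv2.undistortPoints(np.array(px,float).reshape(-1,1,2),K,D).reshape(-1,2)
    d=np.c_[u,np.ones(len(u))]@T[:3,:3]; c=-T[:3,:3].T@T[:3,3]
    z=np.broadcast_to(z,len(d)); return c+d*((z-c[2])/d[:,2])[:,None]
def proj(im,P,s=None):
    K,D,T=cam(im,s); return cv2.projectPoints(np.array(P,float).reshape(-1,1,3),cv2.Rodrigues(T[:3,:3])[0],T[:3,3],K,D)[0].reshape(-1,2)
E
python3 - <<'E'
from h import *
s=st()
im=eyes.get_image('wrist'); cv2.imwrite('pics/w1.png',im['color'])
t=eyes.get_image('top')
z=np.array([(187,187),(428,66),(598,408),(362,529)])/4.+[220-.4,160-.4]
P=onplane(t,z,0.016); print(np.round(P,4), P.mean(0))
e=[P[0]-P[3],P[1]-P[2],P[0]-P[1],P[3]-P[2]]
print([(np.linalg.norm(v),np.degrees(np.arctan2(v[1],v[0]))) for v in e])
E
```

```text
t 2.0 p [ 0.443  -0.0503  0.3279] q [ 8.290e-01 -5.592e-01  4.000e-04 -1.000e-04] f [ 0.   -0.29  0.63] w 0.0002
[[ 0.5959  0.159   0.016 ]
 [ 0.6661  0.0151  0.016 ]
 [ 0.4614 -0.0838  0.016 ]
 [ 0.3919  0.0578  0.016 ]] [0.52881058 0.03702172 0.016     ]
[(np.float64(0.22769137686821964), np.float64(26.39602921565888)), (np.float64(0.22727189087414845), np.float64(25.771238424170644)), (np.float64(0.16015227342439403), np.float64(115.9999544417909)), (np.float64(0.1576716150615477), np.float64(116.15107135040716))]
```

View pics/w1.png

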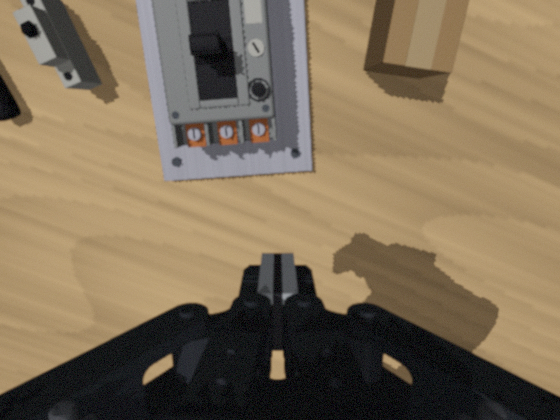

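```bash
cat >> h.py <<'E'
YAW=np.radians(26.1); O=np.array([0.5288,0.0370,0])
def B(x,y,z): c,n=np.cos(YAW),np.sin(YAW); return O+np.array([c*x-n*y,n*x+c*y,z])
def toB(p): c,n=np.cos(YAW),np.sin(YAW); d=np.array(p)-O; return np.array([c*d[0]+n*d[1],-n*d[0]+c*d[1],d[2]])
def yawerr(s): # deg turn needed about tool z so that tool y = breaker -x
    y=R.from_quat(s['tool_rot']).as_matrix()[:,1]; a=np.degrees(np.arctan2(y[1],y[0])); return -((np.degrees(YAW)+180-a+180)%360-180)
E
python3 - <<'E'
from h import *
s=st()
im=eyes.get_image('wrist')
for n in ['toggle_tip','button_top','breaker']:
    print(n,[(np.round(1000*toB(d['centre']),1),round(d['conf'],2)) for d in pinpoint(im,n)[:2]])
print('btn px',1000*toB(onplane(im,[(260,89)],0.095,s)[0]), 'pred', proj(im,[B(-.032,-.0335,.095),B(0,0,.126)],s))
P=[B(x,y,.016) for x,y in [(-.115,.08),(-.115,-.08)]];print(proj(im,P,s))
print(onplane(im,[(166,180),(312,170)],.016,s),P)
print('yaw',yawerr(s)); print(tool(s,B(0,0,.33)))
cv2.imwrite('pics/w2.png',cv2.resize(im['color'][0:190,130:330],None,fx=4,fy=3,interpolation=cv2.INTER_CUBIC))
E
```

```text
t 2.1 p [ 0.4439 -0.0477  0.3278] q [ 8.311e-01 -5.561e-01 -0.000e+00 -8.000e-04] f [ 0.02 -0.53 -0.92] w -0.0001
toggle_tip [(array([  0.3,   5.6, 122.8]), 0.78)]
button_top [(array([-28. , -30.4,  99.2]), 0.58)]
breaker [(array([ 1.7, -2.6,  2.6]), 0.96)]
btn px [-31.31755548 -30.60136164  95.        ] pred [[263.6786024   89.64521303]
 [210.62508863  43.09052172]]
[[167.31027313 180.4763574 ]
 [315.52122049 170.96410746]]
[[ 0.39029258  0.05972055  0.016     ]
 [ 0.46023752 -0.08152855  0.016     ]] [array([0.3903317, 0.0582492, 0.016    ]), array([ 0.46072196, -0.08543521,  0.016     ])]
yaw -3.676845363446546
[ -45.90863602 -110.80327513   -2.03727254]
```

View pics/w2.png

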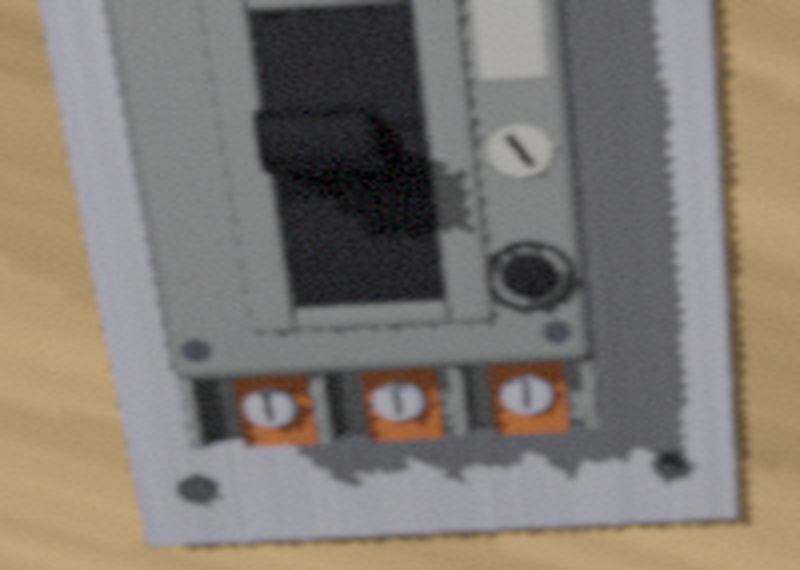

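```bash
sed -i 's/O=np.array(\[0.5288,0.0370,0\])/O=np.array([0.5283,0.0379,0])/' h.py; python3 - <<'E'
from h import *
s=st(); print('above',tool(s,B(.040,0,.215)),yawerr(s))
E
```

```text
t 2.3 p [ 0.4422 -0.0532  0.3275] q [ 8.287e-01 -5.597e-01 -0.000e+00  2.000e-04] f [-0.96 -0.2   0.1 ] w -0.0002
above [ -55.26705282 -153.80579275  112.38960618] -4.169494779730485
```

```bash
python3 - <<'E'
from h import *
for i in range(5):
    s=st(); eyes.get_image('top')
E
```

```text
t 2.3 p [ 0.4422 -0.0532  0.3275] q [ 8.287e-01 -5.597e-01 -0.000e+00  2.000e-04] f [-0.96 -0.2   0.1 ] w -0.0002
t 2.35 p [ 0.4421 -0.0535  0.3275] q [ 8.284e-01 -5.601e-01  1.000e-04  2.000e-04] f [ 1.13 -1.08 -0.17] w -0.0001
t 2.4 p [ 0.4421 -0.0536  0.3276] q [ 8.283e-01 -5.602e-01  1.000e-04  1.000e-04] f [-0.21 -0.57 -0.02] w -0.0
t 2.45 p [ 0.4422 -0.0536  0.3276] q [ 8.283e-01 -5.603e-01  1.000e-04  1.000e-04] f [ 0.83  0.32 -0.23] w -0.0
t 2.5 p [ 0.4422 -0.0535  0.3276] q [ 8.283e-01 -5.602e-01  1.000e-04  0.000e+00] f [ 0.6  -0.09  0.19] w -0.0001
```

{"fn": "step_arm", "kwargs": {
  "translation": [
    [-11,-30,0],
    [-22,-60,0],
    [-33,-90,0],
    [-44,-120,0],
    [-55,-154,0]
  ],
  "rot": [
    [0,0,-1],
    [0,0,-2],
    [0,0,-3],
    [0,0,-4],
    [0,0,-4]
  ]
}}

```text
clock: 3.05
eef_pos: [0.5655, 0.0564, 0.3277]
tool_rot: [0.848, -0.53, 0.0, -0.0]
ft_force: [0.5, -0.2, 0.4]
gripper_width: -0.0001
```

{"fn": "step_arm", "kwargs": {
  "translation": [
    [0,50,0],
    [0,80,0],
    [0,80,0],
    [0,80,0],
    [0,80,0]
  ],
  "rot": [
    [0,0,0],
    [0,0,0],
    [0,0,0],
    [0,0,0],
    [0,0,0]
  ]
}}

```text
clock: 3.55
eef_pos: [0.4931, 0.0211, 0.3281]
tool_rot: [0.848, -0.53, 0.001, -0.0]
ft_force: [0.3, -0.4, -0.7]
gripper_width: 0.0002
```

```bash
python3 - <<'E'
from h import *
for i in range(3): eyes.get_image('top')
s=st(); print(1000*toB(s['eef_pos']),yawerr(s))
im=eyes.get_image('wrist')
cv2.imwrite('pics/w3.png',im['color'])
for n in ['toggle_tip','button_top','breaker']:
    print(n,[(np.round(1000*toB(d['centre']),1),round(d['conf'],2)) for d in pinpoint(im,n)[:2]])
print('pred', proj(im,[B(-.032,-.0335,.095),B(0,0,.126)]+[B(x,y,.016) for x in(-.115,.115) for y in (-.08,.08)],s))
E
```

```text
t 3.7 p [0.4931 0.0214 0.3278] q [ 8.481e-01 -5.299e-01  2.000e-04 -1.000e-04] f [-0.1  -0.28  0.  ] w -0.0001
[-38.92840037   0.64194327 327.7976158 ] -0.09920050617620291
toggle_tip [(array([ -0.2,   4.2, 122.1]), 0.63)]
button_top [(array([-30.8, -34.8, 100.4]), 0.7)]
breaker [(array([-2.7, -5.3,  0.1]), 0.78)]
pred [[316.4632702  180.24808615]
 [277.21397965 146.68629769]
 [348.2292486  238.25676324]
 [206.58942089 238.57764229]
 [360.37358022  12.96032985]
 [193.42898079  13.36582344]]
```

View pics/w3.png

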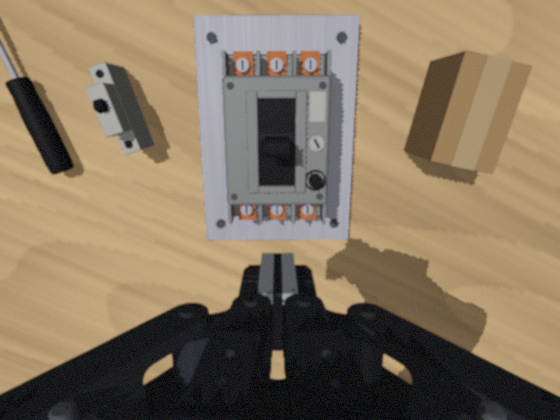

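The calibrated pose fits the wrist picture: button predicted (316,180), seen (316,180). Toggle predicted (277,147), seen (276,147). Now to the ON side of the toggle.

{"fn": "step_arm", "kwargs": {
  "translation": [
    [1,-40,0],
    [1,-79,20],
    [1,-79,60],
    [1,-79,105],
    [1,-79,113]
  ],
  "rot": [
    [0,0,0],
    [0,0,0],
    [0,0,0],
    [0,0,0],
    [0,0,0]
  ]
}}

```text
clock: 4.4
eef_pos: [0.5622, 0.0551, 0.2081]
tool_rot: [0.848, -0.53, -0.005, 0.003]
ft_force: [-1.0, -0.2, -1.3]
gripper_width: 0.0003
```

{"fn": "step_arm", "kwargs": {
  "translation": [
    [0,0,20],
    [0,0,39],
    [0,0,39],
    [0,0,39],
    [0,0,39]
  ],
  "rot": [
    [0,0,0],
    [0,0,0],
    [0,0,0],
    [0,0,0],
    [0,0,0]
  ]
}}

```text
clock: 4.9
eef_pos: [0.565, 0.0549, 0.1779]
tool_rot: [0.848, -0.53, 0.001, -0.001]
ft_force: [0.7, 0.3, -0.5]
gripper_width: -0.0
```

```bash
cat >> h.py <<'E'
def look(k=10):
    F=[];
    for i in range(k):
        im=eyes.get_image('wrist'); F.append(env.read_state()['ft_force'])
    F=np.array(F); c,n=np.cos(YAW),np.sin(YAW); s=env.read_state()
    Fb=np.c_[c*F[:,0]+n*F[:,1],-n*F[:,0]+c*F[:,1],F[:,2]]
    print('t',round(s['clock'],2),'TCP in B mm',np.round(1000*toB(s['eef_pos']),1),'F_B',np.round(Fb.mean(0),2),'sd',np.round(Fb.std(0),2),'yaw',round(yawerr(s),2)); return s,im
E
python3 - <<'E'
from h import *
s,im=look()
cv2.imwrite('pics/w4.png',im['color'])
cv2.imwrite('pics/s4.png',cv2.resize(eyes.get_image('scene')['color'][150:260,240:380],None,fx=5,fy=5))
E
```

```text
t 5.4 TCP in B mm [ 39.8  -0.5 175.6] F_B [ 0.12 -0.17  0.16] sd [0.56 0.28 0.46] yaw -0.11
```

View pics/s4.png

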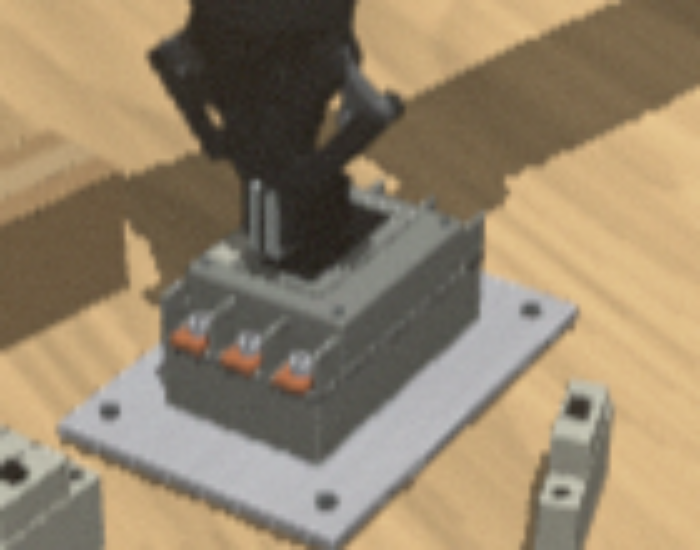

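{"fn": "step_arm", "kwargs": {
  "translation": [
    [0,10,0],
    [0,18,0],
    [0,22,0],
    [0,25,0],
    [0,26,0]
  ],
  "rot": [
    [0,0,0],
    [0,0,0],
    [0,0,0],
    [0,0,0],
    [0,0,0]
  ]
}}

```text
clock: 5.95
eef_pos: [0.541, 0.0436, 0.1759]
tool_rot: [0.848, -0.53, 0.001, -0.001]
ft_force: [3.6, 2.0, -2.1]
gripper_width: 0.0004
```

```bash
python3 - <<'E'
from h import *
look(6)
E
```

```text
t 6.25 TCP in B mm [ 14.   -0.5 175.8] F_B [ 2.97 -0.2   0.2 ] sd [0.54 0.53 0.55] yaw -0.1
```

{"fn": "step_arm", "kwargs": {
  "translation": [
    [0,1,0],
    [0,2,0],
    [0,3,0],
    [0,4,0],
    [0,4,0]
  ],
  "rot": [
    [0,0,0],
    [0,0,0],
    [0,0,0],
    [0,0,0],
    [0,0,0]
  ]
}}

```text
clock: 6.75
eef_pos: [0.5375, 0.0418, 0.1759]
tool_rot: [0.848, -0.53, 0.0, -0.0]
ft_force: [3.6, 1.8, 2.3]
gripper_width: 0.0
```

```bash
python3 - <<'E'
from h import *
look(6)
E
```

```text
t 7.05 TCP in B mm [  9.9  -0.5 175.9] F_B [4.64 0.07 1.91] sd [0.52 0.49 0.41] yaw -0.11
```

{"fn": "step_arm", "kwargs": {
  "translation": [
    [0,0.5,0],
    [0,1,0],
    [0,1,0],
    [0,1,0],
    [0,1,0]
  ],
  "rot": [
    [0,0,0],
    [0,0,0],
    [0,0,0],
    [0,0,0],
    [0,0,0]
  ]
}}

```text
clock: 7.55
eef_pos: [0.5365, 0.0413, 0.1758]
tool_rot: [0.848, -0.53, 0.0, -0.0]
ft_force: [4.6, 2.5, 2.7]
gripper_width: -0.0001
```

```bash
python3 - <<'E'
from h import *
look(6)
E
```

```text
t 7.85 TCP in B mm [  8.9  -0.5 175.8] F_B [4.92 0.34 3.81] sd [0.33 0.29 0.69] yaw -0.11
```

{"fn": "step_arm", "kwargs": {
  "translation": [
    [0,0.5,0],
    [0,1,0],
    [0,1,0],
    [0,1,0],
    [0,1,0]
  ],
  "rot": [
    [0,0,0],
    [0,0,0],
    [0,0,0],
    [0,0,0],
    [0,0,0]
  ]
}}

```text
clock: 8.35
eef_pos: [0.5355, 0.0409, 0.1757]
tool_rot: [0.848, -0.53, 0.0, -0.0]
ft_force: [4.7, 1.6, 4.3]
gripper_width: 0.0001
```

```bash
python3 - <<'E'
from h import *
look(6)
E
```

```text
t 8.65 TCP in B mm [  7.8  -0.5 175.7] F_B [4.62 0.13 4.69] sd [0.42 0.33 0.53] yaw -0.11
```

{"fn": "step_arm", "kwargs": {
  "translation": [
    [0,0.5,-0.5],
    [0,1,-0.5],
    [0,1,-0.5],
    [0,1,-0.5],
    [0,1,-0.5]
  ],
  "rot": [
    [0,0,0],
    [0,0,0],
    [0,0,0],
    [0,0,0],
    [0,0,0]
  ]
}}

```text
clock: 9.15
eef_pos: [0.5345, 0.0404, 0.1757]
tool_rot: [0.848, -0.53, -0.0, 0.0]
ft_force: [4.4, 1.9, 1.6]
gripper_width: 0.0005
```

```bash
python3 - <<'E'
from h import *
look(5)
E
```

```text
t 9.4 TCP in B mm [  6.6  -0.5 175.7] F_B [ 4.35 -1.03  1.11] sd [0.34 0.32 0.64] yaw -0.11
```

{"fn": "step_arm", "kwargs": {
  "translation": [
    [0,0.5,0],
    [0,1,0],
    [0,1,0],
    [0,1,0],
    [0,1,0]
  ],
  "rot": [
    [0,0,0],
    [0,0,0],
    [0,0,0],
    [0,0,0],
    [0,0,0]
  ]
}}

```text
clock: 9.9
eef_pos: [0.5336, 0.04, 0.1757]
tool_rot: [0.848, -0.53, -0.0, 0.0]
ft_force: [5.6, 0.7, -0.5]
gripper_width: -0.0001
```

```bash
python3 - <<'E'
from h import *
look(5)
E
```

```text
t 10.15 TCP in B mm [  5.7  -0.4 175.7] F_B [ 5.53 -0.72  0.07] sd [0.71 0.25 0.54] yaw -0.11
```

{"fn": "step_arm", "kwargs": {
  "translation": [
    [0,0.5,0],
    [0,1,0],
    [0,1,0],
    [0,1,0],
    [0,1,0]
  ],
  "rot": [
    [0,0,0],
    [0,0,0],
    [0,0,0],
    [0,0,0],
    [0,0,0]
  ]
}}

```text
clock: 10.65
eef_pos: [0.5327, 0.0396, 0.1756]
tool_rot: [0.848, -0.53, -0.0, 0.0]
ft_force: [5.8, 1.6, -1.3]
gripper_width: -0.0
```

```bash
python3 - <<'E'
from h import *
look(5)
E
```

```text
t 10.9 TCP in B mm [  4.7  -0.4 175.7] F_B [ 5.58 -1.11 -0.47] sd [0.5  0.33 0.31] yaw -0.11
```

{"fn": "step_arm", "kwargs": {
  "translation": [
    [0,0.5,0],
    [0,1,0],
    [0,1,0],
    [0,1,0],
    [0,1,0]
  ],
  "rot": [
    [0,0,0],
    [0,0,0],
    [0,0,0],
    [0,0,0],
    [0,0,0]
  ]
}}

```text
clock: 11.4
eef_pos: [0.5317, 0.0391, 0.1755]
tool_rot: [0.848, -0.53, -0.0, 0.0]
ft_force: [5.5, 1.7, -2.2]
gripper_width: -0.0001
```

```bash
python3 - <<'E'
from h import *
look(5)
E
```

```text
t 11.65 TCP in B mm [  3.6  -0.4 175.5] F_B [ 5.22 -1.19 -0.9 ] sd [0.43 0.39 0.18] yaw -0.11
```

{"fn": "step_arm", "kwargs": {
  "translation": [
    [0,0.5,0],
    [0,1,0],
    [0,1,0],
    [0,1,0],
    [0,1,0]
  ],
  "rot": [
    [0,0,0],
    [0,0,0],
    [0,0,0],
    [0,0,0],
    [0,0,0]
  ]
}}

```text
clock: 12.15
eef_pos: [0.5308, 0.0387, 0.1754]
tool_rot: [0.848, -0.53, -0.0, 0.0]
ft_force: [5.1, 1.4, -2.4]
gripper_width: -0.0001
```

```bash
python3 - <<'E'
from h import *
look(5)
E
```

```text
t 12.4 TCP in B mm [  2.6  -0.4 175.4] F_B [ 5.62 -1.83 -1.39] sd [0.13 0.41 0.27] yaw -0.11
```

{"fn": "step_arm", "kwargs": {
  "translation": [
    [0,0.3,0],
    [0,0.6,0],
    [0,0.9,0],
    [0,1,0],
    [0,1,0]
  ],
  "rot": [
    [0,0,0],
    [0,0,0],
    [0,0,0],
    [0,0,0],
    [0,0,0]
  ]
}}

```text
clock: 12.9
eef_pos: [0.5299, 0.0383, 0.1754]
tool_rot: [0.848, -0.53, -0.0, 0.0]
ft_force: [5.4, 1.8, -1.6]
gripper_width: 0.0002
```

```bash
python3 - <<'E'
from h import *
look(5)
E
```

```text
t 13.15 TCP in B mm [  1.6  -0.4 175.4] F_B [ 5.64 -1.04 -1.76] sd [0.25 0.6  0.42] yaw -0.11
```

{"fn": "step_arm", "kwargs": {
  "translation": [
    [0,0.3,0],
    [0,0.6,0],
    [0,0.9,0],
    [0,1,0],
    [0,1,0]
  ],
  "rot": [
    [0,0,0],
    [0,0,0],
    [0,0,0],
    [0,0,0],
    [0,0,0]
  ]
}}

```text
clock: 13.65
eef_pos: [0.529, 0.0379, 0.1754]
tool_rot: [0.848, -0.53, -0.0, 0.0]
ft_force: [5.0, 1.1, -2.0]
gripper_width: 0.0
```

```bash
python3 - <<'E'
from h import *
look(5)
E
```

```text
t 13.9 TCP in B mm [  0.6  -0.3 175.4] F_B [ 5.38 -0.5  -1.54] sd [0.23 0.35 0.27] yaw -0.11
```

{"fn": "step_arm", "kwargs": {
  "translation": [
    [0,0.3,0],
    [0,0.6,0],
    [0,0.9,0],
    [0,1,0],
    [0,1,0]
  ],
  "rot": [
    [0,0,0],
    [0,0,0],
    [0,0,0],
    [0,0,0],
    [0,0,0]
  ]
}}

```text
clock: 14.4
eef_pos: [0.5281, 0.0375, 0.1754]
tool_rot: [0.848, -0.53, -0.0, 0.0]
ft_force: [5.2, 1.3, -2.3]
gripper_width: 0.0001
```

```bash
python3 - <<'E'
from h import *
look(4)
E
```

```text
t 14.6 TCP in B mm [ -0.4  -0.3 175.4] F_B [ 5.43 -1.23 -1.95] sd [0.65 0.47 0.31] yaw -0.11
```

{"fn": "step_arm", "kwargs": {
  "translation": [
    [0,0.3,0],
    [0,0.6,0],
    [0,0.9,0],
    [0,1,0],
    [0,1,0]
  ],
  "rot": [
    [0,0,0],
    [0,0,0],
    [0,0,0],
    [0,0,0],
    [0,0,0]
  ]
}}

```text
clock: 15.1
eef_pos: [0.5272, 0.0371, 0.1754]
tool_rot: [0.848, -0.53, -0.0, 0.0]
ft_force: [6.1, 2.2, -1.2]
gripper_width: 0.0002
```

```bash
python3 - <<'E'
from h import *
look(4)
E
```

```text
t 15.3 TCP in B mm [ -1.4  -0.2 175.4] F_B [ 5.97 -0.3  -1.21] sd [0.32 0.22 0.49] yaw -0.11
```

{"fn": "step_arm", "kwargs": {
  "translation": [
    [0,0.3,0],
    [0,0.6,0],
    [0,0.9,0],
    [0,1,0],
    [0,1,0]
  ],
  "rot": [
    [0,0,0],
    [0,0,0],
    [0,0,0],
    [0,0,0],
    [0,0,0]
  ]
}}

```text
clock: 15.8
eef_pos: [0.5263, 0.0367, 0.1754]
tool_rot: [0.848, -0.53, -0.0, 0.0]
ft_force: [5.5, 2.5, -1.9]
gripper_width: -0.0001
```

```bash
python3 - <<'E'
from h import *
look(4)
E
```

```text
t 16.0 TCP in B mm [ -2.4  -0.2 175.4] F_B [ 5.6  -0.33 -1.37] sd [0.55 0.38 0.19] yaw -0.11
```

{"fn": "step_arm", "kwargs": {
  "translation": [
    [0,0.3,0],
    [0,0.6,0],
    [0,0.9,0],
    [0,1,0],
    [0,1,0]
  ],
  "rot": [
    [0,0,0],
    [0,0,0],
    [0,0,0],
    [0,0,0],
    [0,0,0]
  ]
}}

```text
clock: 16.5
eef_pos: [0.5254, 0.0363, 0.1754]
tool_rot: [0.848, -0.53, -0.0, 0.0]
ft_force: [5.6, 2.3, -1.7]
gripper_width: -0.0002
```

```bash
python3 - <<'E'
from h import *
look(4)
E
```

```text
t 16.7 TCP in B mm [ -3.3  -0.2 175.4] F_B [ 5.84  0.07 -0.98] sd [0.42 0.44 0.28] yaw -0.1
```

{"fn": "step_arm", "kwargs": {
  "translation": [
    [0,0.3,0],
    [0,0.6,0],
    [0,0.9,0],
    [0,1,0],
    [0,1,0]
  ],
  "rot": [
    [0,0,0],
    [0,0,0],
    [0,0,0],
    [0,0,0],
    [0,0,0]
  ]
}}

```text
clock: 17.2
eef_pos: [0.5244, 0.0358, 0.1754]
tool_rot: [0.848, -0.53, -0.0, 0.0]
ft_force: [5.3, 1.8, -0.8]
gripper_width: -0.0001
```

```bash
python3 - <<'E'
from h import *
look(4)
E
```

```text
t 17.4 TCP in B mm [ -4.4  -0.2 175.5] F_B [ 5.54 -0.24 -1.23] sd [0.32 0.77 0.29] yaw -0.1
```

{"fn": "step_arm", "kwargs": {
  "translation": [
    [0,0.3,0],
    [0,0.6,0],
    [0,0.9,0],
    [0,1,0],
    [0,1,0]
  ],
  "rot": [
    [0,0,0],
    [0,0,0],
    [0,0,0],
    [0,0,0],
    [0,0,0]
  ]
}}

```text
clock: 17.9
eef_pos: [0.5235, 0.0354, 0.1754]
tool_rot: [0.848, -0.53, -0.0, 0.0]
ft_force: [5.2, 2.5, -1.5]
gripper_width: -0.0001
```

```bash
python3 - <<'E'
from h import *
look(4)
E
```

```text
t 18.1 TCP in B mm [-5.400e+00 -1.000e-01  1.754e+02] F_B [ 4.96 -0.94 -1.14] sd [0.42 0.34 0.35] yaw -0.1
```

{"fn": "step_arm", "kwargs": {
  "translation": [
    [0,0.3,0],
    [0,0.6,0],
    [0,0.8,0],
    [0,0.8,0],
    [0,0.8,0]
  ],
  "rot": [
    [0,0,0],
    [0,0,0],
    [0,0,0],
    [0,0,0],
    [0,0,0]
  ]
}}

```text
clock: 18.6
eef_pos: [0.5228, 0.035, 0.1754]
tool_rot: [0.848, -0.53, -0.001, 0.0]
ft_force: [4.8, 2.0, -1.5]
gripper_width: 0.0001
```

```bash
python3 - <<'E'
from h import *
look(4)
E
```

```text
t 18.8 TCP in B mm [ -6.2  -0.2 175.5] F_B [ 5.06  0.33 -0.61] sd [0.43 0.44 0.32] yaw -0.1
```

{"fn": "step_arm", "kwargs": {
  "translation": [
    [0,0.3,0],
    [0,0.6,0],
    [0,0.8,0],
    [0,0.8,0],
    [0,0.8,0]
  ],
  "rot": [
    [0,0,0],
    [0,0,0],
    [0,0,0],
    [0,0,0],
    [0,0,0]
  ]
}}

```text
clock: 19.3
eef_pos: [0.5221, 0.0347, 0.1755]
tool_rot: [0.848, -0.53, -0.0, 0.0]
ft_force: [4.7, 1.8, -1.3]
gripper_width: 0.0
```

```bash
python3 - <<'E'
from h import *
s,im=look(4)
cv2.imwrite('pics/w5.png',im['color'])
cv2.imwrite('pics/s5.png',cv2.resize(eyes.get_image('scene')['color'][150:260,240:380],None,fx=5,fy=5))
E
```

```text
t 19.5 TCP in B mm [ -7.   -0.2 175.5] F_B [ 5.17 -0.48 -1.2 ] sd [0.49 0.32 0.5 ] yaw -0.1
```

View pics/w5.png

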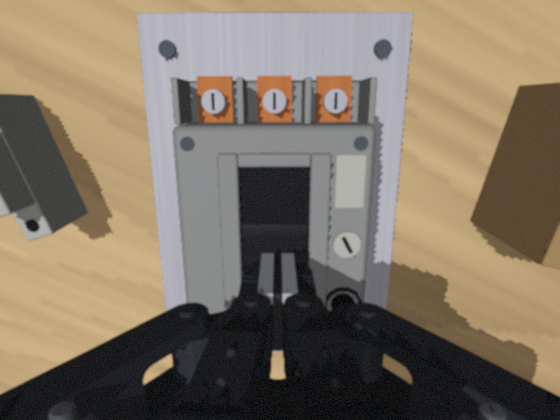

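{"fn": "step_arm", "kwargs": {
  "translation": [
    [0,0.3,0],
    [0,0.6,0],
    [0,0.8,0],
    [0,0.8,0],
    [0,0.8,0]
  ],
  "rot": [
    [0,0,0],
    [0,0,0],
    [0,0,0],
    [0,0,0],
    [0,0,0]
  ]
}}

```text
clock: 20.05
eef_pos: [0.5214, 0.0343, 0.1755]
tool_rot: [0.848, -0.53, -0.001, 0.0]
ft_force: [4.4, 1.7, -1.1]
gripper_width: -0.0001
```

```bash
python3 - <<'E'
from h import *
look(4)
E
```

```text
t 20.25 TCP in B mm [-7.800e+00 -1.000e-01  1.755e+02] F_B [ 4.74 -0.71 -1.02] sd [0.22 0.45 0.35] yaw -0.1
```

{"fn": "step_arm", "kwargs": {
  "translation": [
    [0,0.3,0],
    [0,0.6,0],
    [0,0.7,0],
    [0,0.7,0],
    [0,0.7,0]
  ],
  "rot": [
    [0,0,0],
    [0,0,0],
    [0,0,0],
    [0,0,0],
    [0,0,0]
  ]
}}

```text
clock: 20.75
eef_pos: [0.5207, 0.034, 0.1756]
tool_rot: [0.848, -0.53, -0.001, 0.0]
ft_force: [3.7, 1.6, -1.2]
gripper_width: -0.0001
```

```bash
python3 - <<'E'
from h import *
look(4)
E
```

```text
t 20.95 TCP in B mm [ -8.6  -0.3 175.8] F_B [ 3.34  0.65 -0.13] sd [0.44 0.2  0.43] yaw -0.11
```

{"fn": "step_arm", "kwargs": {
  "translation": [
    [0,0.2,0],
    [0,0.4,0],
    [0,0.4,0],
    [0,0.4,0],
    [0,0.4,0]
  ],
  "rot": [
    [0,0,0],
    [0,0,0],
    [0,0,0],
    [0,0,0],
    [0,0,0]
  ]
}}

```text
clock: 21.45
eef_pos: [0.5206, 0.0337, 0.176]
tool_rot: [0.848, -0.53, -0.0, 0.0]
ft_force: [3.2, 2.3, -0.7]
gripper_width: 0.0001
```

```bash
python3 - <<'E'
from h import *
look(4)
E
```

```text
t 21.65 TCP in B mm [ -8.8  -0.4 176. ] F_B [ 3.36  1.15 -0.44] sd [0.13 0.25 0.55] yaw -0.11
```

The resistance dropped from about 5.2 N to 3.3 N and stayed there, which looks like the catch. I'll back off and check.

{"fn": "step_arm", "kwargs": {
  "translation": [
    [0,-3,0],
    [0,-10,0],
    [0,-20,0],
    [0,-30,0],
    [0,-30,0]
  ],
  "rot": [
    [0,0,0],
    [0,0,0],
    [0,0,0],
    [0,0,0],
    [0,0,0]
  ]
}}

```text
clock: 22.15
eef_pos: [0.5485, 0.0473, 0.1758]
tool_rot: [0.848, -0.53, -0.0, 0.0]
ft_force: [-0.1, -0.1, -0.1]
gripper_width: -0.0
```

```bash
python3 - <<'E'
from h import *
s,im=look(3)
a=eyes.get_image('scene')
cv2.imwrite('pics/s6.png',cv2.resize(a['color'][150:260,240:380],None,fx=5,fy=5))
print([(np.round(1000*toB(d['centre']),1),round(d['conf'],2)) for d in pinpoint(a,'toggle_tip')])
E
```

```text
t 22.3 TCP in B mm [ 21.2  -0.5 175.8] F_B [-0.38  0.07  0.05] sd [0.19 0.62 0.21] yaw -0.1
[(array([  1.2,   4.1, 129.6]), 0.49), (array([  24.2, -177.1,   -3.5]), 0.25)]
```

View pics/s6.png

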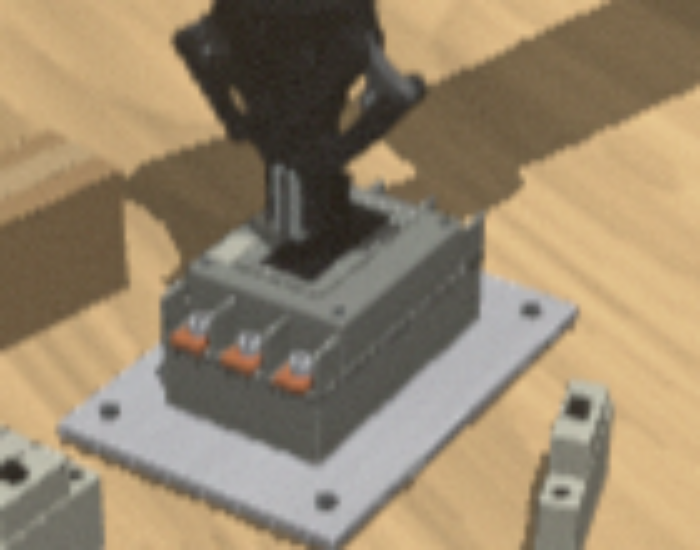

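{"fn": "step_arm", "kwargs": {
  "translation": [
    [0,-3,-20],
    [0,-3,-50],
    [0,0,-90],
    [0,30,-110],
    [0,30,-110]
  ],
  "rot": [
    [0,0,0],
    [0,0,0],
    [0,0,0],
    [0,0,0],
    [0,0,0]
  ]
}}

```text
clock: 22.9
eef_pos: [0.5201, 0.0328, 0.2905]
tool_rot: [0.848, -0.53, 0.003, -0.002]
ft_force: [0.3, 0.1, 0.9]
gripper_width: 0.0003
```

```bash
python3 - <<'E'
from h import *
s,im=look(3)
cv2.imwrite('pics/w7.png',im['color'])
a=eyes.get_image('scene')
cv2.imwrite('pics/s7.png',cv2.resize(a['color'][150:260,240:380],None,fx=5,fy=5))
for m in (a,im): print([(np.round(1000*toB(d['centre']),1),round(d['conf'],2)) for d in pinpoint(m,'toggle_tip')])
for th in (0,-.53): print(proj(im,[B(.068*np.sin(th),0,.058+.068*np.cos(th))],s))
E
```

```text
t 23.05 TCP in B mm [ -8.8  -0.4 285.2] F_B [ 0.37  0.14 -0.24] sd [0.23 0.22 0.04] yaw -0.13
[(array([ -0.4,   6.3, 131.1]), 0.48)]
[(array([ -0.8,   3.5, 121.9]), 0.71)]
[[275.98864678 199.77016889]]
[[276.21307899 243.35021376]]
```

View pics/w7.png

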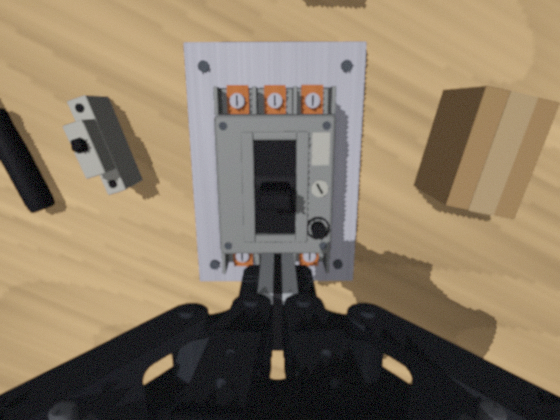

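View pics/s7.png

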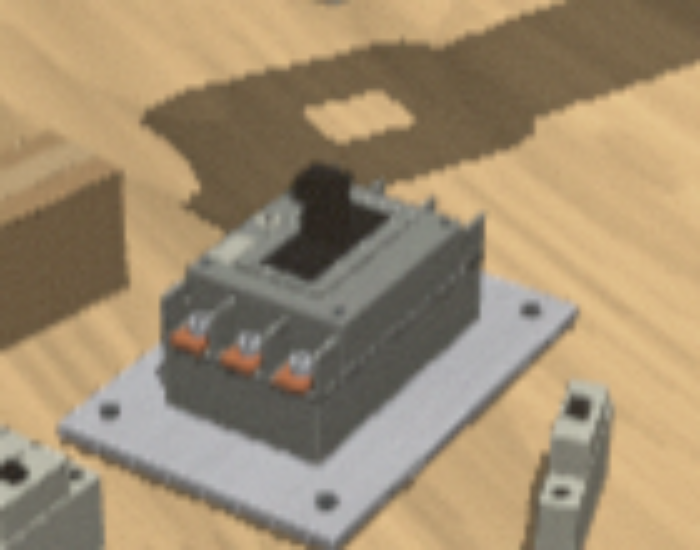

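The toggle stands upright again in both pictures (wrist (277,198), predicted upright (276,200)), so the latch had not caught. The force was only easing off towards the catch. I'll repeat and go further in finer steps.

{"fn": "step_arm", "kwargs": {
  "translation": [
    [0,-40,20],
    [0,-40,60],
    [0,-39,105],
    [0,-35,109],
    [0,-32,109]
  ],
  "rot": [
    [0,0,0],
    [0,0,0],
    [0,0,0],
    [0,0,0],
    [0,0,0]
  ]
}}

```text
clock: 23.7
eef_pos: [0.5488, 0.0477, 0.1761]
tool_rot: [0.848, -0.53, -0.001, 0.001]
ft_force: [0.5, -0.3, 1.7]
gripper_width: -0.0001
```

{"fn": "step_arm", "kwargs": {
  "translation": [
    [0,4,0],
    [0,9,0],
    [0,14,0],
    [0,19,0],
    [0,22,0]
  ],
  "rot": [
    [0,0,0],
    [0,0,0],
    [0,0,0],
    [0,0,0],
    [0,0,0]
  ]
}}

```text
clock: 24.2
eef_pos: [0.531, 0.0382, 0.18]
tool_rot: [0.848, -0.53, 0.003, -0.003]
ft_force: [6.1, 2.1, 0.2]
gripper_width: 0.0002
```

```bash
python3 - <<'E'
from h import *
look(4)
E
```

```text
t 24.4 TCP in B mm [  2.1  -0.9 179.5] F_B [ 3.93 -1.32  2.89] sd [0.46 0.54 1.57] yaw -0.11
```

```bash
python3 - <<'E'
from h import *
look(4)
E
```

```text
t 24.6 TCP in B mm [  2.1  -0.8 178.8] F_B [ 4.51 -0.84  5.81] sd [0.1  0.4  0.17] yaw -0.11
```

{"fn": "step_arm", "kwargs": {
  "translation": [
    [0,0,-3],
    [0,2,-3],
    [0,4,-3],
    [0,6,-3],
    [0,7.5,-3]
  ],
  "rot": [
    [0,0,0],
    [0,0,0],
    [0,0,0],
    [0,0,0],
    [0,0,0]
  ]
}}

```text
clock: 25.1
eef_pos: [0.5231, 0.035, 0.1801]
tool_rot: [0.848, -0.53, 0.0, -0.001]
ft_force: [5.4, 1.8, -2.0]
gripper_width: 0.0004
```

```bash
python3 - <<'E'
from h import *
look(4)
E
```

```text
t 25.3 TCP in B mm [ -6.2  -0.3 180.1] F_B [ 4.34 -0.49 -0.73] sd [0.38 0.18 0.12] yaw -0.11
```

{"fn": "step_arm", "kwargs": {
  "translation": [
    [0,0.5,0],
    [0,1,0],
    [0,1.5,0],
    [0,2,0],
    [0,2,0]
  ],
  "rot": [
    [0,0,0],
    [0,0,0],
    [0,0,0],
    [0,0,0],
    [0,0,0]
  ]
}}

```text
clock: 25.8
eef_pos: [0.5211, 0.034, 0.1801]
tool_rot: [0.848, -0.53, 0.0, -0.0]
ft_force: [4.7, 2.2, -0.8]
gripper_width: -0.0002
```

```bash
python3 - <<'E'
from h import *
look(4)
E
```

```text
t 26.0 TCP in B mm [ -8.2  -0.4 180. ] F_B [ 4.72  0.39 -0.85] sd [0.52 0.34 0.43] yaw -0.11
```

{"fn": "step_arm", "kwargs": {
  "translation": [
    [0,0.5,0],
    [0,1,0],
    [0,1,0],
    [0,1,0],
    [0,1,0]
  ],
  "rot": [
    [0,0,0],
    [0,0,0],
    [0,0,0],
    [0,0,0],
    [0,0,0]
  ]
}}

```text
clock: 26.5
eef_pos: [0.5202, 0.0335, 0.18]
tool_rot: [0.848, -0.53, -0.0, 0.0]
ft_force: [3.6, 2.7, -1.5]
gripper_width: -0.0003
```

```bash
python3 - <<'E'
from h import *
look(4)
E
```

```text
t 26.7 TCP in B mm [ -9.2  -0.4 180. ] F_B [ 4.94  0.84 -0.92] sd [0.34 0.23 0.42] yaw -0.11
```

{"fn": "step_arm", "kwargs": {
  "translation": [
    [0,0.4,0],
    [0,0.8,0],
    [0,0.8,0],
    [0,0.8,0],
    [0,0.8,0]
  ],
  "rot": [
    [0,0,0],
    [0,0,0],
    [0,0,0],
    [0,0,0],
    [0,0,0]
  ]
}}

```text
clock: 27.2
eef_pos: [0.5194, 0.0331, 0.18]
tool_rot: [0.848, -0.53, -0.0, 0.0]
ft_force: [4.1, 1.3, -0.3]
gripper_width: 0.0001
```

```bash
python3 - <<'E'
from h import *
look(4)
E
```

```text
t 27.4 TCP in B mm [-10.1  -0.4 180. ] F_B [ 3.95  0.41 -1.22] sd [0.36 0.56 0.64] yaw -0.11
```

{"fn": "step_arm", "kwargs": {
  "translation": [
    [0,0.3,0],
    [0,0.6,0],
    [0,0.6,0],
    [0,0.6,0],
    [0,0.6,0]
  ],
  "rot": [
    [0,0,0],
    [0,0,0],
    [0,0,0],
    [0,0,0],
    [0,0,0]
  ]
}}

```text
clock: 27.9
eef_pos: [0.5189, 0.0328, 0.1801]
tool_rot: [0.848, -0.53, 0.0, 0.0]
ft_force: [3.6, 1.8, -0.5]
gripper_width: -0.0003
```

```bash
python3 - <<'E'
from h import *
look(4)
E
```

```text
t 28.1 TCP in B mm [-10.7  -0.5 180.1] F_B [ 4.44  0.65 -0.65] sd [0.19 0.42 0.31] yaw -0.11
```

{"fn": "step_arm", "kwargs": {
  "translation": [
    [0,0.3,0],
    [0,0.6,0],
    [0,0.6,0],
    [0,0.6,0],
    [0,0.6,0]
  ],
  "rot": [
    [0,0,0],
    [0,0,0],
    [0,0,0],
    [0,0,0],
    [0,0,0]
  ]
}}

```text
clock: 28.6
eef_pos: [0.5184, 0.0326, 0.18]
tool_rot: [0.848, -0.53, -0.0, 0.0]
ft_force: [4.1, 1.7, -0.6]
gripper_width: 0.0003
```

```bash
python3 - <<'E'
from h import *
look(4)
E
```

```text
t 28.8 TCP in B mm [-11.3  -0.4 180. ] F_B [ 4.38  0.1  -0.75] sd [0.52 0.31 0.35] yaw -0.11
```

{"fn": "step_arm", "kwargs": {
  "translation": [
    [0,0.3,0],
    [0,0.6,0],
    [0,0.6,0],
    [0,0.6,0],
    [0,0.6,0]
  ],
  "rot": [
    [0,0,0],
    [0,0,0],
    [0,0,0],
    [0,0,0],
    [0,0,0]
  ]
}}

```text
clock: 29.3
eef_pos: [0.5179, 0.0323, 0.1801]
tool_rot: [0.848, -0.53, 0.0, 0.0]
ft_force: [3.1, 2.4, 0.1]
gripper_width: 0.0002
```

```bash
python3 - <<'E'
from h import *
look(4)
E
```

```text
t 29.5 TCP in B mm [-11.8  -0.4 180.1] F_B [ 4.26 -0.01 -0.87] sd [0.6  0.23 0.34] yaw -0.11
```

{"fn": "step_arm", "kwargs": {
  "translation": [
    [0,0.3,0],
    [0,0.6,0],
    [0,0.6,0],
    [0,0.6,0],
    [0,0.6,0]
  ],
  "rot": [
    [0,0,0],
    [0,0,0],
    [0,0,0],
    [0,0,0],
    [0,0,0]
  ]
}}

```text
clock: 30.0
eef_pos: [0.5173, 0.032, 0.1801]
tool_rot: [0.848, -0.53, 0.0, 0.0]
ft_force: [3.3, 1.6, -1.2]
gripper_width: 0.0003
```

```bash
python3 - <<'E'
from h import *
look(4)
E
```

```text
t 30.2 TCP in B mm [-12.4  -0.4 180.1] F_B [ 4.08  0.23 -0.32] sd [0.44 0.34 0.32] yaw -0.11
```

{"fn": "step_arm", "kwargs": {
  "translation": [
    [0,0.3,0],
    [0,0.6,0],
    [0,0.6,0],
    [0,0.6,0],
    [0,0.6,0]
  ],
  "rot": [
    [0,0,0],
    [0,0,0],
    [0,0,0],
    [0,0,0],
    [0,0,0]
  ]
}}

```text
clock: 30.7
eef_pos: [0.5167, 0.0317, 0.18]
tool_rot: [0.848, -0.53, -0.0, 0.0]
ft_force: [3.1, 1.4, 0.5]
gripper_width: 0.0003
```

```bash
python3 - <<'E'
from h import *
s,im=look(3)
a=eyes.get_image('scene')
cv2.imwrite('pics/s8.png',cv2.resize(a['color'][150:260,240:380],None,fx=5,fy=5))
E
```

```text
t 30.85 TCP in B mm [-13.1  -0.4 180. ] F_B [ 3.24 -0.39 -0.55] sd [0.54 0.37 0.31] yaw -0.11
```

View pics/s8.png

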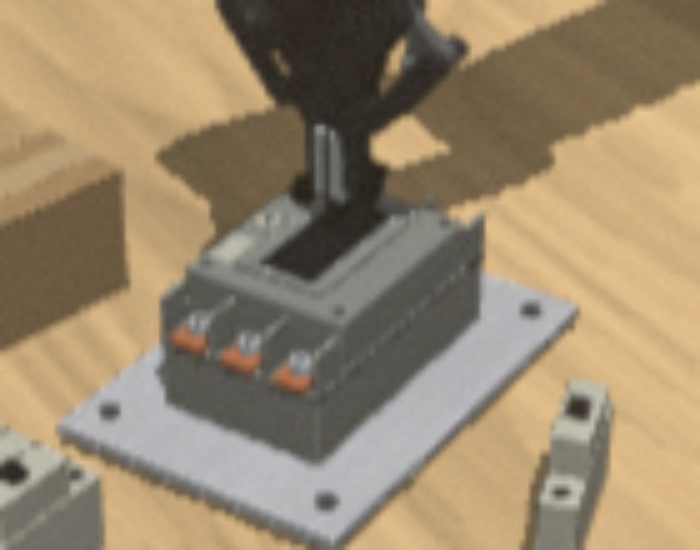

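{"fn": "step_arm", "kwargs": {
  "translation": [
    [0,0.3,0],
    [0,0.6,0],
    [0,0.6,0],
    [0,0.6,0],
    [0,0.6,0]
  ],
  "rot": [
    [0,0,0],
    [0,0,0],
    [0,0,0],
    [0,0,0],
    [0,0,0]
  ]
}}

```text
clock: 31.4
eef_pos: [0.5163, 0.0315, 0.1801]
tool_rot: [0.848, -0.53, 0.0, -0.0]
ft_force: [2.7, 1.2, -0.1]
gripper_width: 0.0
```

```bash
python3 - <<'E'
from h import *
look(4)
E
```

```text
t 31.6 TCP in B mm [-13.6  -0.4 180.1] F_B [ 3.76 -0.07 -0.65] sd [0.25 0.37 0.56] yaw -0.11
```

{"fn": "step_arm", "kwargs": {
  "translation": [
    [0,0.3,0],
    [0,0.6,0],
    [0,0.6,0],
    [0,0.6,0],
    [0,0.6,0]
  ],
  "rot": [
    [0,0,0],
    [0,0,0],
    [0,0,0],
    [0,0,0],
    [0,0,0]
  ]
}}

```text
clock: 32.1
eef_pos: [0.5157, 0.0312, 0.18]
tool_rot: [0.848, -0.53, -0.0, 0.0]
ft_force: [4.2, 1.5, -0.6]
gripper_width: -0.0002
```

```bash
python3 - <<'E'
from h import *
look(4)
E
```

```text
t 32.3 TCP in B mm [-14.3  -0.4 180. ] F_B [ 4.08 -0.04 -0.93] sd [0.31 0.28 0.29] yaw -0.11
```

```bash
python3 - <<'E'
from h import *
print(env.finger_overhang)
E
```

```text
0.0726
```

{"fn": "step_arm", "kwargs": {
  "translation": [
    [0,0.3,0],
    [0,0.6,0],
    [0,0.6,0],
    [0,0.6,0],
    [0,0.6,0]
  ],
  "rot": [
    [0,0,0],
    [0,0,0],
    [0,0,0],
    [0,0,0],
    [0,0,0]
  ]
}}

```text
clock: 32.8
eef_pos: [0.5151, 0.031, 0.1801]
tool_rot: [0.848, -0.53, 0.0, 0.0]
ft_force: [4.5, 2.1, 0.4]
gripper_width: 0.0
```

```bash
python3 - <<'E'
from h import *
look(4)
E
```

```text
t 33.0 TCP in B mm [-14.8  -0.5 180.1] F_B [ 3.85 -0.02 -0.5 ] sd [0.42 0.75 0.44] yaw -0.11
```

{"fn": "step_arm", "kwargs": {
  "translation": [
    [0,0.4,0],
    [0,0.8,0],
    [0,0.8,0],
    [0,0.8,0],
    [0,0.8,0]
  ],
  "rot": [
    [0,0,0],
    [0,0,0],
    [0,0,0],
    [0,0,0],
    [0,0,0]
  ]
}}

```text
clock: 33.5
eef_pos: [0.5146, 0.0307, 0.1802]
tool_rot: [0.848, -0.53, 0.0, -0.0]
ft_force: [4.5, 2.4, -0.7]
gripper_width: -0.0002
```

```bash
python3 - <<'E'
from h import *
s,im=look(3)
for n in 'scene','top':
    a=eyes.get_image(n); print([(np.round(1000*toB(d['centre']),1),round(d['conf'],2)) for d in pinpoint(a,'toggle_tip')])
E
```

```text
t 33.65 TCP in B mm [-15.4  -0.4 180.2] F_B [ 5.03 -0.09 -0.36] sd [0.56 0.45 0.29] yaw -0.11
[(array([-34.1,   4. , 117.6]), 0.46)]
[]
```

{"fn": "step_arm", "kwargs": {
  "translation": [
    [0,0.2,0],
    [0,0.4,0],
    [0,0.4,0],
    [0,0.4,0],
    [0,0.4,0]
  ],
  "rot": [
    [0,0,0],
    [0,0,0],
    [0,0,0],
    [0,0,0],
    [0,0,0]
  ]
}}

```text
clock: 34.35
eef_pos: [0.5144, 0.0306, 0.1803]
tool_rot: [0.848, -0.53, 0.0, -0.0]
ft_force: [4.8, 3.2, -1.0]
gripper_width: 0.0
```

```bash
python3 - <<'E'
from h import *
look(4)
E
```

```text
t 34.55 TCP in B mm [-15.7  -0.4 180.3] F_B [ 5.59  0.33 -0.54] sd [0.35 0.46 0.38] yaw -0.1
```

{"fn": "step_arm", "kwargs": {
  "translation": [
    [0,0.2,0],
    [0,0.4,0],
    [0,0.4,0],
    [0,0.4,0],
    [0,0.4,0]
  ],
  "rot": [
    [0,0,0],
    [0,0,0],
    [0,0,0],
    [0,0,0],
    [0,0,0]
  ]
}}

```text
clock: 35.05
eef_pos: [0.5142, 0.0305, 0.1804]
tool_rot: [0.848, -0.53, 0.001, -0.001]
ft_force: [5.6, 2.5, -0.5]
gripper_width: 0.0002
```

```bash
python3 - <<'E'
from h import *
look(4)
E
```

```text
t 35.25 TCP in B mm [-16.   -0.4 180.4] F_B [ 6.34  0.01 -0.48] sd [0.49 0.43 0.3 ] yaw -0.1
```

The force is now climbing steadily (3.9, 5.0, 5.6, 6.3 N), which means the stop. I'll back off and look.

{"fn": "step_arm", "kwargs": {
  "translation": [
    [0,-2,0],
    [0,-10,0],
    [0,-25,-5],
    [0,-35,-30],
    [0,-35,-70]
  ],
  "rot": [
    [0,0,0],
    [0,0,0],
    [0,0,0],
    [0,0,0],
    [0,0,0]
  ]
}}

```text
clock: 35.75
eef_pos: [0.5447, 0.046, 0.2473]
tool_rot: [0.848, -0.53, -0.003, 0.002]
ft_force: [1.1, 0.2, -0.1]
gripper_width: -0.0001
```

```bash
python3 - <<'E'
from h import *
a=eyes.get_image('scene')
cv2.imwrite('pics/s9.png',cv2.resize(a['color'][150:260,240:380],None,fx=5,fy=5))
print([(np.round(1000*toB(d['centre']),1),round(d['conf'],2)) for d in pinpoint(a,'toggle_tip')])
look(2)
E
```

```text
[(array([-28.9,   5.5, 119.9]), 0.5)]
t 35.95 TCP in B mm [ 18.8  -0.6 250.4] F_B [ 0.16  0.64 -0.78] sd [0.1  0.15 0.65] yaw -0.11
```

View pics/s9.png

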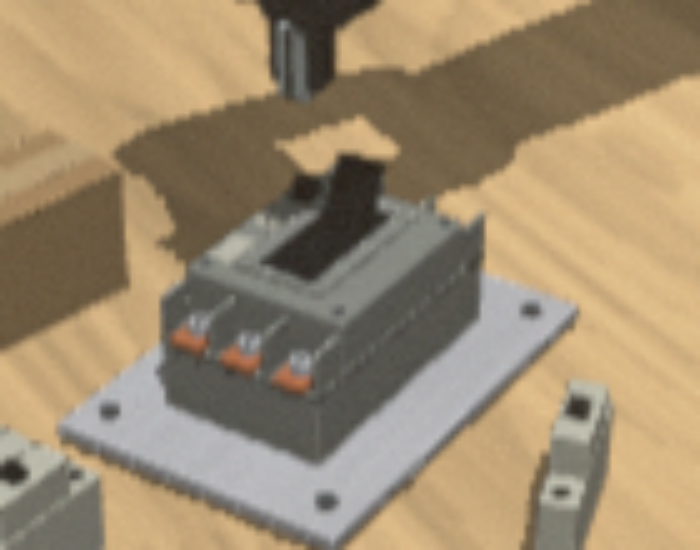

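The latch has caught: the toggle stays leaning at about −0.45 rad with the hand away. Now over to the reset side.

{"fn": "step_arm", "kwargs": {
  "translation": [
    [0,40,0],
    [0,79,0],
    [0,79,30],
    [0,79,65],
    [0,79,72]
  ],
  "rot": [
    [0,0,0],
    [0,0,0],
    [0,0,0],
    [0,0,0],
    [0,0,0]
  ]
}}

```text
clock: 36.45
eef_pos: [0.4715, 0.011, 0.1728]
tool_rot: [0.848, -0.53, -0.004, 0.003]
ft_force: [-0.8, -0.4, -0.4]
gripper_width: 0.0001
```

```bash
python3 - <<'E'
from h import *
look(4)
E
```

```text
t 36.65 TCP in B mm [-60.   -0.5 179. ] F_B [-0.04 -0.35  0.17] sd [0.44 0.21 0.72] yaw -0.1
```

Push towards ON: first to x≈−12 (about 0.1 rad).

{"fn": "step_arm", "kwargs": {
  "translation": [
    [0,-15,0],
    [0,-25,0],
    [0,-35,0],
    [0,-43,0],
    [0,-48,0]
  ],
  "rot": [
    [0,0,0],
    [0,0,0],
    [0,0,0],
    [0,0,0],
    [0,0,0]
  ]
}}

```text
clock: 37.15
eef_pos: [0.5181, 0.0324, 0.1782]
tool_rot: [0.848, -0.53, 0.0, -0.0]
ft_force: [-1.5, -0.2, 1.2]
gripper_width: -0.0001
```

```bash
python3 - <<'E'
from h import *
look(4)
E
```

```text
t 37.35 TCP in B mm [-12.4  -0.4 177.9] F_B [ 0.07  0.18 -0.17] sd [0.57 0.34 0.25] yaw -0.1
```

```bash
python3 - <<'E'
from h import *
a=eyes.get_image('scene')
cv2.imwrite('pics/s10.png',cv2.resize(a['color'][150:260,240:380],None,fx=5,fy=5))
print([(np.round(1000*toB(d['centre']),1),round(d['conf'],2)) for d in pinpoint(a,'toggle_tip')])
E
```

```text
[(array([ 10.6,   6.2, 128.8]), 0.65)]
```

View pics/s10.png

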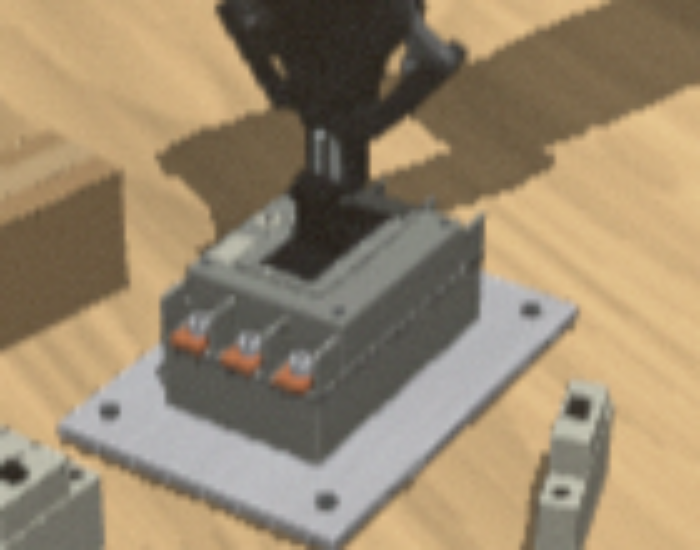

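{"fn": "step_arm", "kwargs": {
  "translation": [
    [0,-2,0],
    [0,-4,0],
    [0,-6,0],
    [0,-8,0],
    [0,-8,0]
  ],
  "rot": [
    [0,0,0],
    [0,0,0],
    [0,0,0],
    [0,0,0],
    [0,0,0]
  ]
}}

```text
clock: 37.95
eef_pos: [0.5247, 0.0357, 0.1781]
tool_rot: [0.848, -0.53, 0.0, -0.0]
ft_force: [0.9, 0.5, -0.6]
gripper_width: 0.0002
```

```bash
python3 - <<'E'
from h import *
look(4)
a=eyes.get_image('scene')
print([(np.round(1000*toB(d['centre']),1),round(d['conf'],2)) for d in pinpoint(a,'toggle_tip')])
E
```

```text
t 38.15 TCP in B mm [ -4.4  -0.4 178.1] F_B [-0.07 -0.6   0.09] sd [0.36 0.22 0.43] yaw -0.11
[(array([ 21.2,   5.4, 126.3]), 0.52)]
```

{"fn": "step_arm", "kwargs": {
  "translation": [
    [0,10,0],
    [0,25,-5],
    [0,35,-30],
    [0,35,-60],
    [0,35,-100]
  ],
  "rot": [
    [0,0,0],
    [0,0,0],
    [0,0,0],
    [0,0,0],
    [0,0,0]
  ]
}}

```text
clock: 38.75
eef_pos: [0.4917, 0.0198, 0.2777]
tool_rot: [0.848, -0.53, -0.001, 0.001]
ft_force: [1.1, -0.2, 0.3]
gripper_width: 0.0001
```

```bash
python3 - <<'E'
from h import *
s,im=look(6)
cv2.imwrite('pics/w11.png',im['color'])
a=eyes.get_image('scene')
cv2.imwrite('pics/s11.png',cv2.resize(a['color'][150:260,240:380],None,fx=5,fy=5))
for m in (a,im):print([(np.round(1000*toB(d['centre']),1),round(d['conf'],2)) for d in pinpoint(m,'toggle_tip')])
for n in (im,): print([(np.round(1000*toB(d['centre']),1),round(d['conf'],2)) for d in pinpoint(n,'button_top')])
print(proj(im,[B(.068*np.sin(t),0,.058+.068*np.cos(t)) for t in (0,.31)]+[B(-.032,-.0335,.095)],s))
E
```

```text
t 39.05 TCP in B mm [-4.010e+01 -2.000e-01  2.767e+02] F_B [-0.   -0.04  0.96] sd [0.54 0.35 2.27] yaw -0.12
[(array([ 22.2,   3.6, 126.6]), 0.44)]
[(array([ 19.7,   2. , 118. ]), 0.93)]
[(array([-30. , -34.1,  98.8]), 0.58)]
[[276.13949236 153.61850164]
 [276.04320276 118.47731134]
 [323.13387472 192.45903258]]
```

View pics/w11.png

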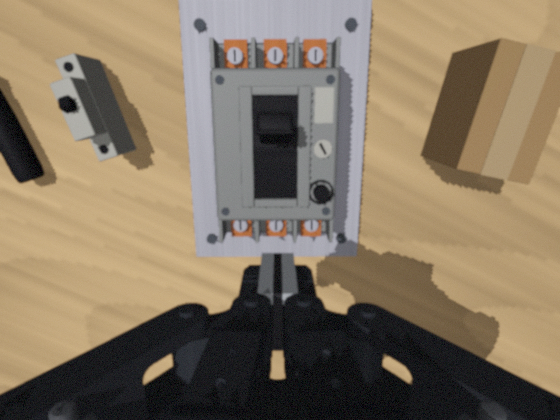

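View pics/s11.png

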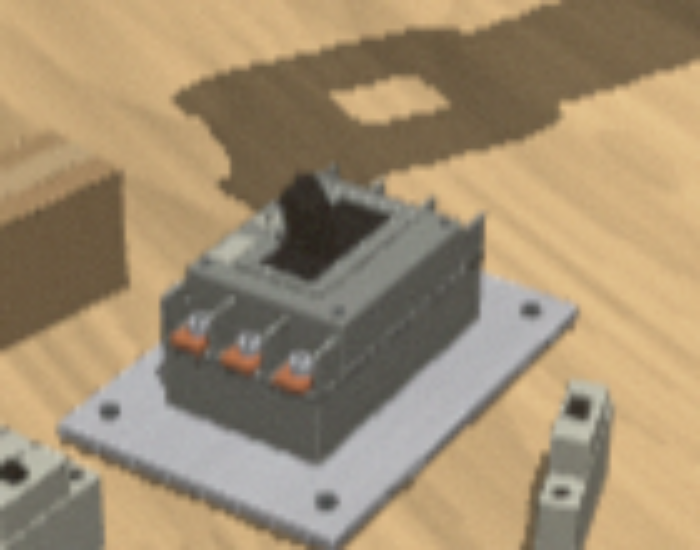

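Toggle stands at ON by itself: tip at (276,120), predicted (276,118). Now the button, seen at (321,191).

{"fn": "step_arm", "kwargs": {
  "translation": [
    [17,-4,0],
    [33,-8,20],
    [33,-8,60],
    [33,-8,95],
    [33,-8,101]
  ],
  "rot": [
    [0,0,0],
    [0,0,0],
    [0,0,0],
    [0,0,0],
    [0,0,0]
  ]
}}

```text
clock: 39.75
eef_pos: [0.5125, -0.0059, 0.1719]
tool_rot: [0.848, -0.53, -0.004, 0.002]
ft_force: [0.1, 0.1, -0.3]
gripper_width: -0.0001
```

```bash
python3 - <<'E'
from h import *
look(5)
E
```

```text
t 40.0 TCP in B mm [-30.7 -33.8 179.4] F_B [0.21 0.05 0.43] sd [0.37 0.42 1.02] yaw -0.11
```

{"fn": "step_arm", "kwargs": {
  "translation": [
    [0,1,4],
    [0,1,8],
    [0,1,10],
    [0,1,11],
    [0,1,12]
  ],
  "rot": [
    [0,0,0],
    [0,0,0],
    [0,0,0],
    [0,0,0],
    [0,0,0]
  ]
}}

```text
clock: 40.5
eef_pos: [0.5138, -0.0064, 0.1653]
tool_rot: [0.848, -0.53, 0.0, 0.0]
ft_force: [-2.5, -0.2, 2.5]
gripper_width: 0.0002
```

```bash
python3 - <<'E'
from h import *
look(5)
E
```

```text
t 40.75 TCP in B mm [-32.5 -33.4 165.2] F_B [-0.63  0.67  2.08] sd [0.18 0.19 0.28] yaw -0.11
```

{"fn": "step_arm", "kwargs": {
  "translation": [
    [0,0,0.5],
    [0,0,1],
    [0,0,1.5],
    [0,0,1.5],
    [0,0,1.5]
  ],
  "rot": [
    [0,0,0],
    [0,0,0],
    [0,0,0],
    [0,0,0],
    [0,0,0]
  ]
}}

```text
clock: 41.25
eef_pos: [0.5138, -0.0064, 0.1636]
tool_rot: [0.848, -0.53, 0.0, 0.0]
ft_force: [-0.8, 0.4, 2.5]
gripper_width: -0.0001
```

```bash
python3 - <<'E'
from h import *
look(3)
a=eyes.get_image('scene')
cv2.imwrite('pics/s12.png',cv2.resize(a['color'][150:260,240:380],None,fx=5,fy=5))
print([(np.round(1000*toB(d['centre']),1),round(d['conf'],2)) for d in pinpoint(a,'toggle_tip')])
E
```

```text
t 41.4 TCP in B mm [-32.5 -33.4 163.6] F_B [-0.96 -0.28  2.6 ] sd [0.3  0.48 0.35] yaw -0.11
[(array([  1. ,   3.1, 133.5]), 0.46)]
```

View pics/s12.png

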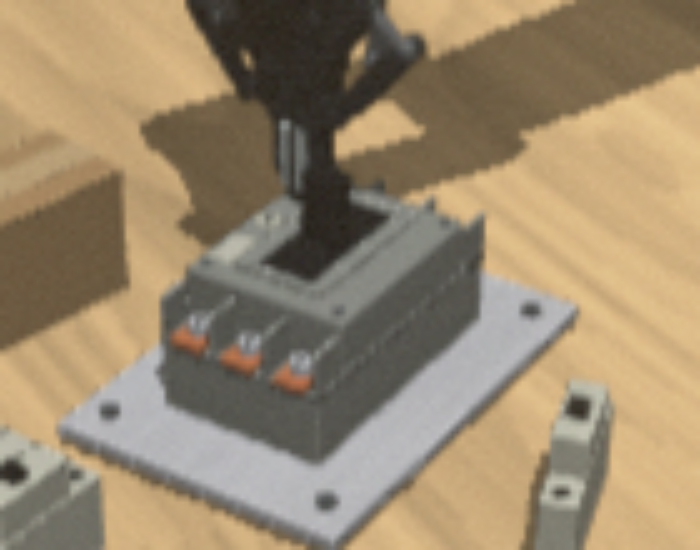

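The toggle appears to have dropped upright (tip x = 1 mm). Lift off straight up.

{"fn": "step_arm", "kwargs": {
  "translation": [
    [0,0,-5],
    [0,0,-30],
    [0,0,-70],
    [0,15,-110],
    [0,15,-120]
  ],
  "rot": [
    [0,0,0],
    [0,0,0],
    [0,0,0],
    [0,0,0],
    [0,0,0]
  ]
}}

```text
clock: 42.0
eef_pos: [0.5007, -0.0134, 0.2888]
tool_rot: [0.848, -0.53, 0.003, -0.002]
ft_force: [0.4, 0.5, 0.7]
gripper_width: 0.0002
```

```bash
python3 - <<'E'
from h import *
s,im=look(6)
cv2.imwrite('pics/w13.png',im['color'])
a=eyes.get_image('scene')
for m in (a,im):print([(np.round(1000*toB(d['centre']),1),round(d['conf'],2)) for d in pinpoint(m,'toggle_tip')],[(np.round(1000*toB(d['centre']),1),round(d['conf'],2)) for d in pinpoint(m,'button_top')])
print(proj(im,[B(.068*np.sin(t),0,.058+.068*np.cos(t)) for t in (0,.31)]+[B(-.032,-.0335,.095)],s))
E
```

```text
t 42.3 TCP in B mm [-47.8 -33.1 281.4] F_B [-0.18  0.19 -0.37] sd [0.32 0.47 0.78] yaw -0.1
[(array([ 58.5, 269.1,   2.1]), 0.69), (array([  0.3,   4.7, 129.6]), 0.49), (array([199.4, -37. ,   1.4]), 0.18)] []
[(array([  1.4,   3.9, 122.5]), 0.58)] [(array([-30.1, -34.8,  97.6]), 0.64)]
[[223.12682097 139.9491016 ]
 [222.43936471 105.04484035]
 [277.5535016  180.38987747]]
```

View pics/w13.png

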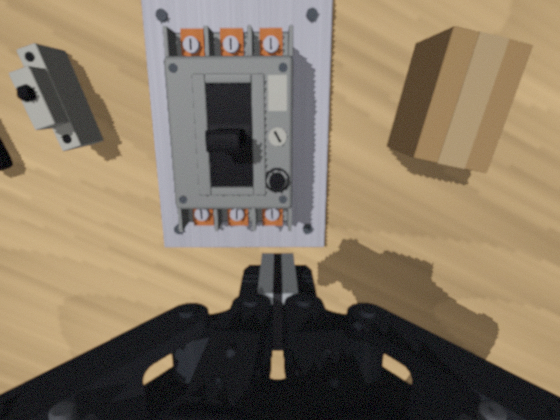

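```bash
python3 - <<'E'
from h import *
print(env.hand_in())
E
```

```text
the job is handed in; nothing more can be done
None
```

I reset the breaker, threw it to ON and tripped it with the button, then handed the job in at about 42 s of the 70 s allowed. No verdict came back.

- **Reset, first push:** I let go when the resistance dropped from about 5 N to 3.3 N, taking that as the catch. It was not: the pictures showed the toggle upright again.
- **Reset, second push:** I went further, until the force began to climb steadily, and stopped at about 6.3 N, well under the 12 N limit. With the hand away, the toggle stayed leaning to the reset end, so the latch had caught.
- **ON:** It went over with very little force. With the hand off it stood at ON by itself, at about 0.31 rad in the scene and wrist pictures.
- **Trip:** I pressed the button down to about 2.6 N, roughly 4 mm in. The toggle dropped back mid-way.
- **Last checks:**
  - The wrist picture shows the toggle upright, at (224,140) against a predicted (223,140).
  - The button shows at its out position, (277,180) against (278,180). This is a weaker check, because a picture from above hardly shows its height.
  - The wrist force was about zero with the hand clear, 110 mm or more above the breaker.
  - The carton and the narrow modular breaker look unmoved. I did not measure any bystander's position again, but the hand came near none of them.
- **Disagreement:** My toggle angle worked out from the finger position read about 0.1 rad further towards the reset end than the pictures did. I relied on the force and the pictures instead.

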